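# Clear the screwdriver, check the cover's catch and hold the chassis open

## Robot

A 6-joint arm with a two-finger parallel gripper is mounted at the origin on the work surface. World frame = base frame: x ahead of the robot, y to its left, z up, the work surface at z = 0. Lengths are in mm, angles in rad, forces in N, time in s.
With the tool pointing down it reaches from about 350 to 950 mm from the base axis. Payload 17.4 kg.
Tool frame: the origin (TCP) lies between the finger pads, 19 mm behind the fingertips; this is the grasp point; z points along the fingers, y is the line along which they close (so a half turn about z gives the same grasp; the last joint's range is limited). The gripper opens to 93 mm and grips with 3 to 60 N. Pads are 15 mm wide; open, the fingers measure 128 mm over their backs; the gripper's body (75 mm by 188 mm) begins 65 mm behind the grasp point.
Start: joints at [-1.334, 0.116, 1.442, -0, 1.584, -0.038], TCP at [183.155, -649.682, 237.446] pointing down, gripper open.
Joint ranges: [-2.83, 2.83], [-0.83, 2.19], [0.07, 2.5], [-1.14, 4.28], [0.01, 3], [-2.97, 2.97]. Speed limits (rad/s): [1.89, 1.89, 2.22, 3.14, 3.14, 3.14].

## Interface

Orientations are given as a unit quaternion [w, x, y, z].
In Python, from bench import get_state, imaging, ticket gives the robot as it stands.
- The arm moves only by the tool jog_arm, never from a script. Its argument "increments" is one flat list of numbers, 4 for each row, row after row: the shift along the tool's x, y, z in mm, then the turn about the tool's z in rad. A call has 1 to 12 rows; each row shifts and turns the commanded pose from where the row before left it, along the tool's axes as they then stand; what a row does not reach is not made up. A row lasts 1/10 s, in which the tool goes at most 50 mm and 8.59 degrees, less where a joint would pass 70% of its speed; a pose out of reach is approached as far as the arm can. A call is refused whole if a number of a shift passes 50 or a number of a turn 0.15, either way. A call with a gripper value outside its range is refused whole. "jaw" is the closure in counts, from 0 (fully open) to 255 (shut), set as the call begins (left out, the last holds). The fingers move at their own pace and stop on an object; the grip force is fixed at half the most. Time passes only in rows, so rows that do not move let the fingers close. It gives the time, the measured TCP pose, the force, the opening and the grip force at its end, in the units of the state.
- get_state(): the state, without advancing time (a new reading comes with each control period).
- imaging.grab_frame(name): name is "side" or "top"; returns a dict with "pixels" (400x640x3 uint8, red, green, blue), "range_z" (400x640 float32, mm along the optical axis (not along the pixel's ray), 0 where there is no reading), "intrinsics" (3x3 intrinsics, pixels), "distortion" ([k1, k2, p1, p2, k3] as OpenCV has them; the pictures are not rectified), "T" (4x4, takes a point from camera to world coordinates). Camera axes: x right, y down, z forward; pixel columns grow to the right and rows downward; lengths in mm; the calibration is good to about 2 mm. A picture is of the moment at which its call begins.
- ticket.hand_in(): hands the job in; it is judged then, once.
The state is a dict: "t": time; "joint_pos": joint angles; "qvel": joint speeds; "tau": joint torques, N m; "ee_pos": TCP position; "tcp_rot": TCP orientation; "force": force on the tool from outside, world axes, zero at the start; "torque": the same for the moment, N m; "opening": finger opening in mm; "grasp_force": force on a finger pad.
Only numpy, scipy, OpenCV 4.12 (cv2) and the standard library are available. Lean on these libraries where they do the work, as an engineer would, in place of code of your own. Each camera call takes 0.05 s, during which the arm holds its last target. There are 200 camera calls.

## Task

A screwdriver has been left on the cover of the metal chassis: lay it flat in the tray, parallel to the smaller screwdriver there and pointing the same way. Then tug the cover up by its handle, before touching the release, to learn whether the concealed catch has caught; if it has, slide the release knob along its slot to free it. Raise the cover at least halfway to upright (about 55 degrees is good) and finish while still holding it open by its handle; leave everything else where it is.

Things in the scene. Friction and masses are not known exactly. Their poses are not given: they have to be found in the camera images.
- chassis: Sheet-steel instrument chassis, fixed, 240 (x) x 260 (y) x 85 mm high. Origin: centre of its underside; -x is the front (towards the robot). A fixed steel ledge 48 mm deep, top at z = 85 mm, runs along the front; behind it a hinged cover closes the rest. A concealed catch inside may or may not have caught the cover; it cannot be seen while the cover is shut.
- cover (a joint): Angle (rad) of the aluminium cover (190 x 260 x 3 mm, 0.35 kg; upper face 88.5 mm above the bench when shut), hinged at the chassis' far edge: 0 shut, grows as the front edge rises, stop at 1.4. It falls shut when let go at any angle. If caught it lifts only by a play of about 0.022 rad (4 mm at the handle); if free it rises with about 2 N at the handle.
- cover_handle (a point): Middle of the cover's bar handle: dark round steel bar 10 mm thick, 80 mm long, along the chassis' y, axis 42 mm above the cover's upper face (130.5 mm above the bench when shut), on two end posts. Moves with the cover: 160 mm in front of and 45 mm above the hinge axis when shut. The bar can turn between the fingers. Axes as the cover's.
- cover_hinge (a point): Point on the hinge axis, middle of the chassis' far edge, 85.5 mm above the bench; the axis runs along its y. The cover's +angle turns about +y (front edge up, then back away from the robot).
- release (a joint): Travel (m) of the release knob along the chassis' +y: 0 at the start, whether or not the cover is caught; stop at 0.025. It stays where it is left; sliding takes about 1.5 N, up to 3 N when it moves the catch. Travel beyond 0.018 frees a caught cover for good; it changes nothing if the cover was free.
- release_top (a point): Centre of the top of the release knob: black block 14 (x) x 22 (y) x 30 mm high in a slot of the front ledge, at travel 0 it is 96 mm in front of the chassis' centre and 70 mm to its +y side. This point is 115.5 mm above the bench.
- driver: Loose screwdriver, 180 mm long, black handle 90 mm long and 26 mm thick, thin steel shaft, 90 g; starts on the cover, behind the handle, roughly parallel to it. Origin: middle of its length, under the handle's level; x points from handle to tip.
- driver_grip (a point): On the big screwdriver's axis, in the handle, 54 mm from its butt end, near its centre of mass; 13 mm above what it lies on.
- driver_tip (a point): Tip of the big screwdriver's blade, on its axis.
- tray: Grey open tool tray, fixed, 250 (x) x 170 (y) x 25 mm high, walls and floor 4 mm thick. Origin: centre of its underside. The small screwdriver lies along its x, tip towards +x, about 45 mm on its -y side; the +y side is empty.
- small_driver: Loose smaller screwdriver of the same kind in the tray, 150 mm long, black handle 26 mm thick; origin at the middle of its length, x from handle to tip. To be left alone.
- spool: Bystander: metal solder spool, 56 mm across, 50 mm high; origin under its centre.
- flux_jar: Bystander: amber glass jar, 48 mm across, 55 mm high; origin under its centre.
- cleaner_can: Bystander: white can, 54 mm across, 120 mm high; origin under its centre.

How it is judged:
By the outcome, as a careful person would: the job done as asked, in the order asked, and still so for the second after the job is handed in, while the arm keeps its last pose, push and grip.
It also fails if it takes over 69 s, if anything falls off the work surface, if the arm or the gripper's body presses on something with over 40 N, if the wrist force passes 120 N, or if a joint passes its speed limit or range.

## Working session

There is one attempt and no reset: what is moved stays moved. The work goes in short steps, Python scripts to look and compute and a tool call to move; the robot and the scene stay as the last step left them, time stands still between calls to the robot, and variables do not carry over. Pictures are saved under pics/ and viewed, at most 10 in all, crops included, and the job is handed in when it is done.

Besides the shell and the picture viewer there is one more tool, called after "Request:" in YAML: its name, and indented under it one key for each argument. jog_arm: Moves the arm, as the interface text tells. Its arguments: {"type":"object","properties":{"increments":{"type":"array","items":{"type":"number"}},"jaw":{"type":"number"}},"required":["increments"]}

```bash
mkdir -p pics
cat > h.py <<'E'
import numpy as np, cv2
from bench import get_state, imaging
def grab(n,save=None):
    f=imaging.grab_frame(n)
    if save: cv2.imwrite('pics/'+save,f['pixels'][:,:,::-1])
    return f
def ray(f,uv):
    p=cv2.undistortPoints(np.array(uv,float).reshape(-1,1,2),f['intrinsics'],np.array(f['distortion'],float)).reshape(-1,2)
    d=np.c_[p,np.ones(len(p))]@f['T'][:3,:3].T
    return f['T'][:3,3],d
def onz(f,uv,z):
    o,d=ray(f,uv); return o+d*((z-o[2])/d[:,2])[:,None]
def cloud(f):
    h,w=f['range_z'].shape; u,v=np.meshgrid(np.arange(w),np.arange(h))
    o,d=ray(f,np.stack([u,v],-1)); return (o+d*f['range_z'].reshape(-1,1)).reshape(h,w,3)
E
python3 - <<'E'
from h import *
import pickle
for n in('top','side'):
    f=grab(n,n+'0.png'); pickle.dump(f,open(n+'0.pkl','wb')); print(n,f['T'].round(2).tolist(),f['intrinsics'][0,0])
print(get_state())
E
```

```text
top [[-0.01, -0.99, 0.14, 457.71], [-1.0, 0.0, -0.01, 24.49], [0.01, -0.14, -0.99, 1098.09], [0.0, 0.0, 0.0, 1.0]] 361.4552379616718
side [[-0.69, -0.38, 0.61, -166.23], [-0.72, 0.36, -0.59, 770.65], [0.01, -0.85, -0.52, 749.87], [0.0, 0.0, 0.0, 1.0]] 424.12736128530497
{'t': 0.1, 'joint_pos': array([-1.33376295e+00,  1.16447748e-01,  1.44216926e+00, -2.46983184e-05,
        1.58401556e+00, -3.78008043e-02]), 'qvel': array([ 0.00237206, -0.0004396 , -0.00272643,  0.00017266,  0.00114942,
       -0.00122643]), 'tau': array([ 1.35939637e-03, -7.22892237e+01, -6.23864365e+01,  7.81008136e-02,
        2.29028327e-02, -9.77294985e-05]), 'ee_pos': array([ 183.1335406 , -649.51847364,  236.79057211]), 'tcp_rot': array([-5.16151702e-04,  9.90573007e-01,  1.36984841e-01, -6.39975573e-05]), 'force': array([ 0.28133708, -0.58665217,  0.29975748]), 'torque': array([-0.01700537, -0.01134615, -0.03567608]), 'grasp_force': 0.0, 'opening': 92.81195443894653}
```

View pics/top0.png

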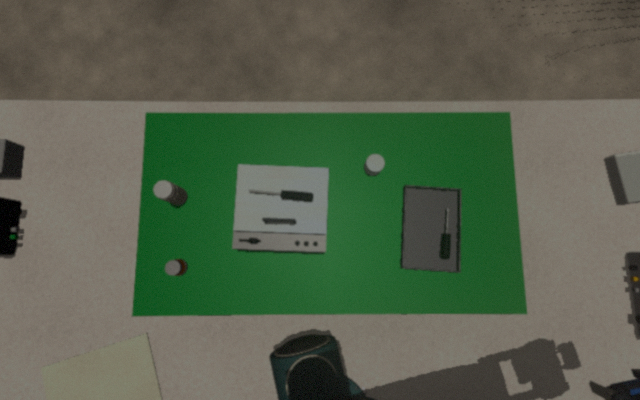

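View pics/side0.png

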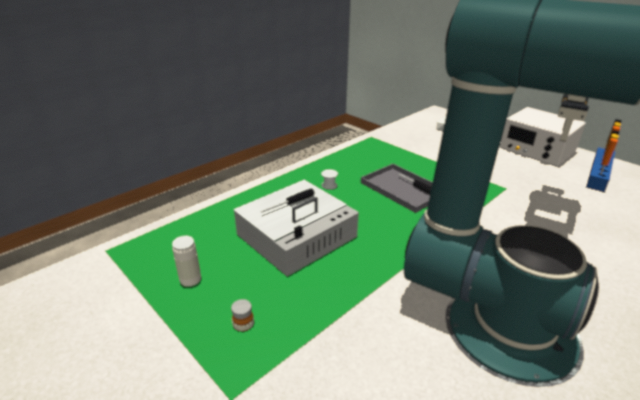

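The top view shows the chassis at columns 233–329, rows 165–252. The driver lies on it with its handle near (297,196) and tip near (249,191). The bar handle is at (280,221) and the knob at about (250,240). The tray spans columns 402–460, rows 186–271, with the small driver at column ~446. The side view shows the same layout.

Run:
```python
from h import *
import pickle
f=pickle.load(open('top0.pkl','rb')); im=f['pixels']; hsv=cv2.cvtColor(im,cv2.COLOR_RGB2HSV); C=cloud(f)
g=cv2.cvtColor(im,cv2.COLOR_RGB2GRAY)
def comp(name,box,th,z):
    r0,r1,c0,c1=box
    m=(g[r0:r1,c0:c1]<th).astype(np.uint8)
    n,l,s,c=cv2.connectedComponentsWithStats(m)
    for i in range(1,n):
        if s[i,4]<12: continue
        cs=max(cv2.findContours((l==i).astype(np.uint8),0,2)[0],key=len)
        b=cv2.boxPoints(cv2.minAreaRect(cs))+[c0,r0]
        ce=c[i]+[c0,r0]
        P=onz(f,[ce],z)[0]; B=onz(f,b,z)
        print(name,s[i,4],ce.round(1),P.round(1),'box',B[:,:2].round(0).tolist())
comp('driver',(175,208,243,322),110,101.5)
comp('bar',(212,230,243,322),110,130.5)
comp('knob',(232,248,237,262),90,115.5)
comp('small',(200,262,430,456),50,17)
# chassis: non-green big blob
m=((hsv[...,1]<90)|(g<60)).astype(np.uint8)
for name,box,z in(('chassis',(155,260,222,340),88.5),('tray',(178,280,392,470),25)):
    r0,r1,c0,c1=box
    n,l,s,c=cv2.connectedComponentsWithStats(m[r0:r1,c0:c1]); i=1+s[1:,4].argmax()
    cs=max(cv2.findContours((l==i).astype(np.uint8),0,2)[0],key=len)
    R=cv2.minAreaRect(cs); b=cv2.boxPoints(R)+[c0,r0]
    B=onz(f,b,z); print(name,b.round(0).tolist(),B[:,:2].round(0).tolist(),B.mean(0).round(1))
for v,u in((196,297),(180,280),(221,280),(240,244),(230,420),(230,446)): print((v,u),C[v,u].round(0))
# cans: depth points
for u,v in((374,162),(163,190),(172,267)): print('can',C[v,u].round(0))
```

```text
driver 494 [288.2 195. ] [625.6  98.7 101.5] box [[621.0, 210.0], [652.0, 207.0], [635.0, 27.0], [603.0, 30.0]]
bar 249 [279.  220.8] [550.5 120.9 130.5] box [[543.0, 167.0], [562.0, 166.0], [558.0, 75.0], [538.0, 75.0]]
knob 115 [250.4 240.3] [499.6 198.8 115.5] box [[509.0, 232.0], [508.0, 173.0], [490.0, 173.0], [490.0, 232.0]]
small 15 [445.2 215. ] [ 577.  -367.3   17. ] box [[559.0, -366.0], [592.0, -368.0], [592.0, -371.0], [559.0, -369.0]]
small 285 [444.8 245.1] [ 487.1 -361.1   17. ] box [[448.0, -340.0], [551.0, -355.0], [547.0, -387.0], [445.0, -371.0]]
chassis [[232.0, 252.0], [235.0, 163.0], [329.0, 167.0], [326.0, 255.0]] [[470.0, 255.0], [720.0, 253.0], [710.0, -16.0], [460.0, -5.0]] [590.  121.7  88.5]
tray [[399.0, 270.0], [402.0, 185.0], [464.0, 187.0], [461.0, 272.0]] [[415.0, -221.0], [669.0, -240.0], [661.0, -424.0], [408.0, -399.0]] [ 538.1 -321.    25. ]
(196, 297) [621.  74. 112.]
(180, 280) [671. 123.  90.]
(221, 280) [550. 118. 136.]
(240, 244) [502. 222.  84.]
(230, 420) [ 533. -294.    3.]
(230, 446) [ 532. -366.   19.]
can [ 734. -153.   47.]
can [638. 438. 120.]
can [429. 428.  54.]
```

Run:
```python
import cv2
a=cv2.imread('pics/top0.png')[150:285,225:470]
cv2.imwrite('pics/c0.png',cv2.resize(a,None,fx=3.2,fy=3.2,interpolation=cv2.INTER_CUBIC))
```

```text
(no output)
```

View pics/c0.png

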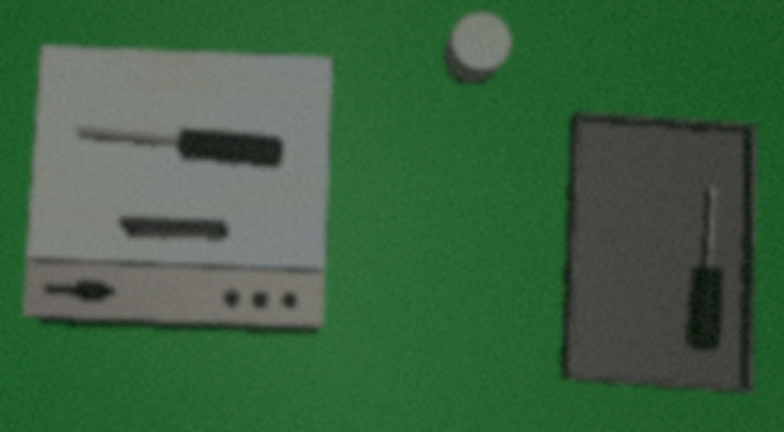

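The crop shows the driver with handle centre at pixel (297,196) and tip at (249,191). The small driver runs from butt (445,259) to tip (447.5,208). The tray corners are sharp enough to use, and the knob is at about (254,240) with the slot to its left (+y).

Run:
```python
from h import *
import pickle
f=pickle.load(open('top0.pkl','rb'))
def p(x,y,z): return onz(f,[(225+x/3.2,150+y/3.2)],z)[0][:2].round(1)
def ang(a,b): d=b-a; return round(float(np.arctan2(d[1],d[0])),3)
b,t=p(282,150,101.5),p(78,131,101.5); print('driver',b,t,ang(b,t),np.linalg.norm(t-b),'grip',b+(t-b)*54/180)
b,t=p(703,348,17),p(712,187,17); print('small',b,t,ang(b,t),np.linalg.norm(t-b))
c=[p(575,113,25),p(755,122,25),p(750,390,25),p(563,378,25)]; print('tray',c,np.mean(c,0),ang(c[3],c[0]),ang(c[2],c[1]))
l,r=p(120,224,130.5),p(228,230,130.5); print('bar',l,r,(l+r)/2,ang(r,l))
c=[p(42,45,88.5),p(331,57,88.5),p(322,327,85),p(23,316,85)];print('chassis',c,np.mean(c,0),ang(c[3],c[0]),ang(c[2],c[1]),ang(c[1],c[0]),ang(c[2],c[3]))
print('knob',p(93,290,105))
```

```text
driver [620.   29.2] [637.5 207.1] 1.473 178.75866412568652 grip [625.25  82.57]
small [ 447.  -358.4] [ 596.8 -375.3] -0.112 150.75029021530932
tray [array([ 666.8, -247.3]), array([ 657.4, -416.1]), array([ 409.3, -396. ]), array([ 420.4, -226.5])] [ 538.475 -321.475] -0.084 -0.081
bar [553. 165.] [547.5  74.6] [550.25 119.8 ] 1.51
chassis [array([717.9, 243.1]), array([706.2, -14.8]), array([466.9,  -4.9]), array([477.9, 254. ])] [592.225 119.35 ] -0.045 -0.041 1.525 1.528
knob [499.1 190.7]
```

Create go.py:
```python
import sys
from h import *
from scipy.spatial.transform import Rotation as R
a=[float(v) for v in sys.argv[1:]]
s=get_state(); q=s['tcp_rot']; M=R.from_quat([q[1],q[2],q[3],q[0]]).as_matrix()
yaw=np.arctan2(M[1,0],M[0,0])
print('t',round(s['t'],2),'tcp',s['ee_pos'].round(1),'yaw',round(yaw,3),'open',round(s['opening'],1),'F',s['force'].round(1),'zax',M[:,2].round(3))
if len(a)>=3: print('tool delta',(M.T@(np.array(a[:3])-s['ee_pos'])).round(1))
if len(a)>3: print('turn',round(-(a[3]-yaw),3))
```

```text
(no output)
```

Request:
jog_arm:
  increments: [0,0,0,-0.15,0,0,0,-0.15,0,0,0,-0.15,0,0,0,-0.15,0,0,0,-0.15,0,0,0,-0.15,0,0,0,-0.15,0,0,0,-0.148,0,0,0,0]
  jaw: 110

```text
t: 1.0
ee_pos: [183.1, -649.6, 237.0]
tcp_rot: [-0.0, 0.74, 0.673, 0.0]
force: [0.5, 0.0, -0.6]
opening: 52.9
grasp_force: 0.0
```

```bash
python3 go.py 625 82.5 190 1.473
```

```text
t 1.0 tcp [ 183.1 -649.6  237. ] yaw 1.476 open 52.9 F [ 0.5  0.  -0.6] zax [-0.     0.001 -1.   ]
tool delta [770.8 370.3  47.4]
turn 0.003
```

Request:
jog_arm:
  increments: [32,15.4,0,0,32,15.4,0,0,32,15.4,0,0,32,15.4,0,0,32,15.4,0,0,32,15.4,0,0,32,15.4,0,0,32,15.4,0,0,32,15.4,0,0,32,15.4,0,0,32,15.4,0,0,32,15.4,0,0]

```text
t: 2.2
ee_pos: [405.1, -284.2, 237.5]
tcp_rot: [0.0, 0.743, 0.67, 0.0]
force: [0.9, 0.3, -0.1]
opening: 52.9
grasp_force: 0.0
```

Request:
jog_arm:
  increments: [32,15.4,4,0,32,15.4,4,0,32,15.4,4,0,32,15.4,4,0,32,15.4,4,0,32,15.4,4,0,32,15.4,4,0,32,15.4,4,0,32,15.4,4,0,32,15.4,4,0,32,15.4,4,0,0,0,0,0]

```text
t: 3.4
ee_pos: [608.5, 51.1, 192.1]
tcp_rot: [-0.001, 0.742, 0.671, -0.0]
force: [-0.2, 0.2, -0.7]
opening: 53.0
grasp_force: 0.0
```

```bash
python3 go.py 625 82.5 111 1.473
python3 - <<'E'
from h import *
a=grab('side','s1.png')['pixels'][150:300,200:400,::-1]
cv2.imwrite('pics/s1c.png',cv2.resize(a,None,fx=4,fy=4,interpolation=cv2.INTER_CUBIC))
E
```

```text
t 3.4 tcp [608.5  51.1 192.1] yaw 1.47 open 53.0 F [-0.2  0.2 -0.7] zax [-0.002  0.001 -1.   ]
tool delta [32.9 13.4 81.1]
turn -0.003
```

View pics/s1c.png

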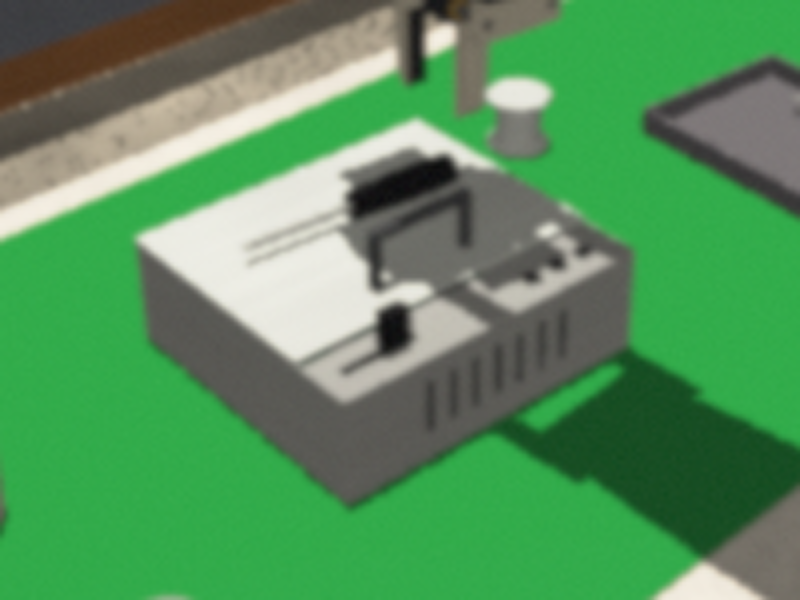

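The gripper hangs open above the far right of the cover. The driver, bar, knob (crop 395,330) and slot are all where I measured them, so I descend.

Request:
jog_arm:
  increments: [17,7,0,0,16,6.5,0,0,0,0,20,0,0,0,20,0,0,0,20,0,0,0,15,0,0,0,6,0,0,0,0,0]

```text
t: 4.25
ee_pos: [624.2, 79.7, 112.0]
tcp_rot: [-0.0, 0.741, 0.671, -0.0]
force: [0.1, 0.4, 0.1]
opening: 53.0
grasp_force: 0.0
```

Request:
jog_arm:
  increments: [0,0,0,0,0,0,0,0,0,0,0,0,0,0,0,0,0,0,0,0,0,0,0,0]
  jaw: 255

```text
t: 4.85
ee_pos: [624.6, 79.7, 112.9]
tcp_rot: [0.0, 0.741, 0.672, 0.0]
force: [1.0, 0.8, 3.5]
opening: 24.4
grasp_force: 30.0
```

```bash
python3 go.py 625 82.5 111 1.473
python3 - <<'E'
from h import *
a=grab('side','s2.png')['pixels'][150:300,200:400,::-1]
cv2.imwrite('pics/s2c.png',cv2.resize(a,None,fx=4,fy=4,interpolation=cv2.INTER_CUBIC))
E
```

```text
t 4.85 tcp [624.6  79.7 112.9] yaw 1.473 open 24.4 F [1.  0.8 3.5] zax [ 0.001  0.    -1.   ]
tool delta [2.8 0.2 1.9]
turn -0.0
```

Request:
jog_arm:
  increments: [0,0,-5,0,0,0,-10,0,0,0,-20,0,0,0,-30,0,0,0,-30,0,0,0,0,0]

```text
t: 5.5
ee_pos: [625.5, 79.8, 212.8]
tcp_rot: [0.002, 0.741, 0.672, 0.002]
force: [0.6, -0.1, -1.1]
opening: 24.3
grasp_force: 30.0
```

```bash
python3 go.py 503 -286 205 -0.1
python3 - <<'E'
from h import *
a=grab('side','s3.png')['pixels'][120:270,200:400,::-1]
cv2.imwrite('pics/s3c.png',cv2.resize(a,None,fx=4,fy=4,interpolation=cv2.INTER_CUBIC))
E
```

```text
t 5.5 tcp [625.5  79.8 212.8] yaw 1.473 open 24.3 F [ 0.6 -0.1 -1.1] zax [ 0.006  0.001 -1.   ]
tool delta [-376.   -86.2    6.9]
turn 1.573
```

View pics/s3c.png

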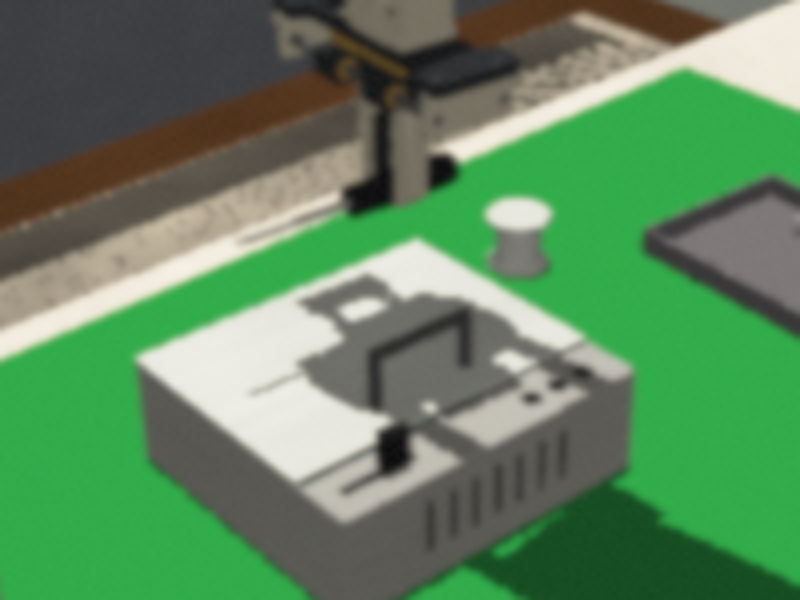

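The driver is held level in the fingers at crop (400,190). Now carry it to the tray and turn it.

Request:
jog_arm:
  increments: [-15,-4,0,0,-33,-7,0,0,-33,-7,0,0,-33,-7,0,0,-33,-7,0,0,-33,-7,0,0,-33,-7,0,0,-33,-7,0,0,-33,-7,0,0,-33,-8,0,0,-33,-8,0,0,-31,-8,0,0]

```text
t: 6.75
ee_pos: [502.2, -287.9, 206.1]
tcp_rot: [-0.001, 0.741, 0.671, -0.0]
force: [1.4, -0.4, -0.7]
opening: 24.1
grasp_force: 30.0
```

Request:
jog_arm:
  increments: [0,0,0,0.14,0,0,0,0.14,0,0,0,0.14,0,0,0,0.14,0,0,0,0.14,0,0,0,0.14,0,0,0,0.14,0,0,0,0.14,0,0,0,0.14,0,0,0,0.14,0,0,0,0.14,0,0,0,0]

```text
t: 7.95
ee_pos: [503.0, -286.5, 206.2]
tcp_rot: [-0.0, 0.999, -0.035, -0.001]
force: [-0.5, 0.1, -1.0]
opening: 24.1
grasp_force: 30.0
```

```bash
python3 go.py 503 -287 29 -0.1
```

```text
t 7.95 tcp [ 503.  -286.5  206.2] yaw -0.07 open 24.1 F [-0.5  0.1 -1. ] zax [-0.002  0.001 -1.   ]
tool delta [  0.3   0.6 177.2]
turn 0.03
```

Request:
jog_arm:
  increments: [0,0,20,0.03,0,0,35,0,0,0,40,0,0,0,40,0,0,0,20,0,0,0,10,0,0,0,8,0,0,0,2,0,0,0,0,0]

```text
t: 8.85
ee_pos: [504.2, -286.6, 33.2]
tcp_rot: [0.0, 0.999, -0.048, 0.0]
force: [0.5, -0.1, -1.0]
opening: 24.5
grasp_force: 30.0
```

```bash
python3 go.py 503 -287 29 -0.1
python3 - <<'E'
from h import *
f=grab('top','t4.png'); a=f['pixels'][170:290,380:480,::-1]
cv2.imwrite('pics/t4c.png',cv2.resize(a,None,fx=5,fy=5,interpolation=cv2.INTER_CUBIC))
E
```

```text
t 8.85 tcp [ 504.2 -286.6   33.2] yaw -0.096 open 24.5 F [ 0.5 -0.1 -1. ] zax [ 0.001 -0.    -1.   ]
tool delta [-1.2  0.5  4.2]
turn 0.004
```

View pics/t4c.png

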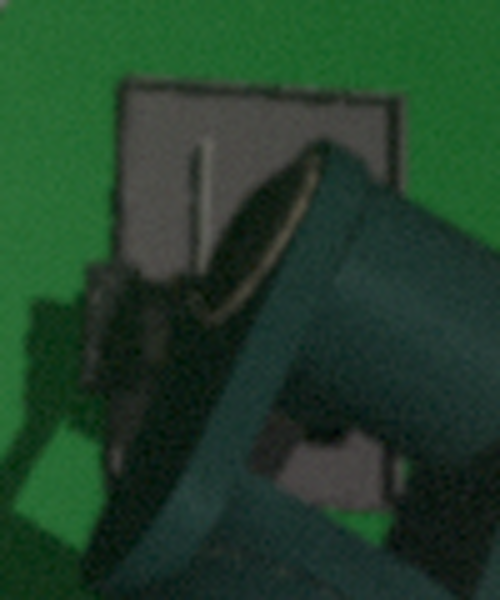

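The driver's shaft is visible at crop (205,140–270), inside the tray's +y side and along its x. Next I lower the last few millimetres.

Request:
jog_arm:
  increments: [0,0,2,0,0,0,1.5,0,0,0,1,0,0,0,0,0]

```text
t: 9.3
ee_pos: [504.2, -286.4, 28.5]
tcp_rot: [0.0, 0.999, -0.049, 0.0]
force: [-1.5, -0.1, 4.5]
opening: 24.4
grasp_force: 30.0
```

Contact, so I release and rise.

Request:
jog_arm:
  increments: [0,0,0,0,0,0,0,0,0,0,0,0,0,0,-5,0,0,0,-15,0,0,0,-30,0,0,0,-40,0,0,0,-40,0,0,0,-40,0,0,0,0,0]
  jaw: 140

```text
t: 10.3
ee_pos: [505.4, -287.2, 205.6]
tcp_rot: [0.002, 0.999, -0.049, 0.004]
force: [0.8, 0.3, 0.4]
opening: 42.0
grasp_force: 0.0
```

```bash
python3 go.py 551 120 200 1.525; python3 go.py 551 120 200 1.525 | tail -1
```

```text
t 10.3 tcp [ 505.4 -287.2  205.6] yaw -0.097 open 42.0 F [0.8 0.3 0.4] zax [ 0.008 -0.005 -1.   ]
tool delta [   5.9 -409.7    4. ]
turn -1.622
turn -1.622
```

Request:
jog_arm:
  increments: [0,0,0,-0.147,0,0,0,-0.147,0,0,0,-0.147,0,0,0,-0.147,0,0,0,-0.147,0,0,0,-0.147,0,0,0,-0.147,0,0,0,-0.147,0,0,0,-0.147,0,0,0,-0.147,0,0,0,-0.147,0,0,0,0]

```text
t: 11.5
ee_pos: [503.8, -286.3, 198.5]
tcp_rot: [0.0, 0.724, 0.69, 0.0]
force: [0.2, 0.0, 1.0]
opening: 41.8
grasp_force: 0.0
```

```bash
python3 go.py 551 120 200 1.525
```

```text
t 11.5 tcp [ 503.8 -286.3  198.5] yaw 1.523 open 41.8 F [0.2 0.  1. ] zax [ 0. -0. -1.]
tool delta [408.1  27.5  -1.6]
turn -0.002
```

Request:
jog_arm:
  increments: [20,3,0,0,38,2.5,0,0,38,2.5,0,0,38,2.5,0,0,38,2.5,0,0,38,2.5,0,0,38,2.5,0,0,38,2.5,0,0,38,2.5,0,0,38,2.5,0,0,38,2,0,0,8,0,0,0]

```text
t: 12.7
ee_pos: [552.1, 122.8, 198.2]
tcp_rot: [-0.0, 0.726, 0.688, 0.0]
force: [0.0, 0.6, -0.3]
opening: 41.6
grasp_force: 0.0
```

```bash
python3 go.py 551 120 131 1.525
python3 - <<'E'
from h import *
f=grab('top'); a=f['pixels'][180:280,390:480,::-1]
b=grab('side','s5.png')['pixels'][120:280,200:400,::-1]
a=cv2.resize(a,(450,500),interpolation=cv2.INTER_CUBIC); cv2.imwrite('pics/t5c.png',a)
cv2.imwrite('pics/s5c.png',cv2.resize(b,None,fx=3,fy=3))
g=cv2.cvtColor(f['pixels'],cv2.COLOR_RGB2GRAY)[190:266,405:455]
C=cloud(f)[190:266,405:455]
m=C[...,2]>13
n,l,s,c=cv2.connectedComponentsWithStats(m.astype(np.uint8))
for i in range(1,n):
    if s[i,4]>25:
        P=C[l==i]; v=cv2.fitLine(P[:,:2].astype(np.float32),2,0,.01,.01).ravel(); print(s[i,4],P.mean(0).round(0),v[:2].round(3),P.min(0).round(0),P.max(0).round(0))
E
```

```text
t 12.7 tcp [552.1 122.8 198.2] yaw 1.517 open 41.6 F [ 0.   0.6 -0.3] zax [ 0.     0.001 -1.   ]
tool delta [-2.9 -0.9 67.2]
turn -0.008
32 [ 611. -246.   25.] [ 0.999 -0.052] [ 565. -251.   21.] [ 653. -243.   32.]
329 [ 511. -281.   37.] [ 0.917 -0.398] [ 452. -297.   13.] [ 632.   24. 1098.]
274 [ 499. -360.   28.] [ 0.961 -0.275] [ 449. -377.   13.] [ 598.   24. 1098.]
```

View pics/t5c.png

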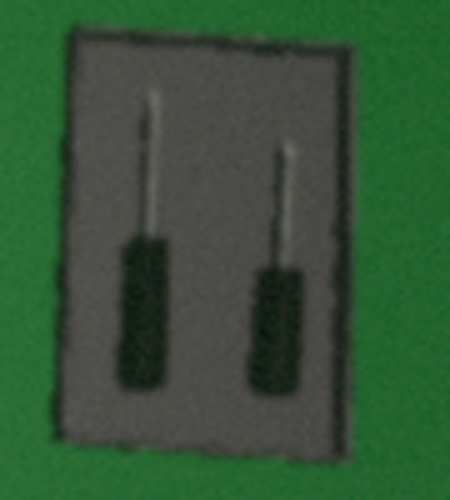

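The big driver lies in the tray from (142,388) to (153,95). It is parallel to the small one, (273,393) to (287,145), and points the same way. Now the bar handle.

Request:
jog_arm:
  increments: [-2,-0.5,15,-0.008,0,0,20,0,0,0,20,0,0,0,12,0,0,0,0,0,0,0,0,0]

```text
t: 13.4
ee_pos: [551.7, 117.2, 131.2]
tcp_rot: [0.0, 0.723, 0.691, 0.0]
force: [-0.3, 0.2, 0.8]
opening: 41.7
grasp_force: 0.0
```

Request:
jog_arm:
  increments: [0,0,0,0,0,0,0,0,0,0,0,0,0,0,0,0,0,0,0,0,0,0,0,0]
  jaw: 255

```text
t: 14.0
ee_pos: [554.6, 117.7, 131.7]
tcp_rot: [0.003, 0.722, 0.692, 0.003]
force: [30.3, 0.5, -10.6]
opening: 8.9
grasp_force: 30.0
```

The bar sits slightly farther in +x than commanded, so I relieve the side load.

Request:
jog_arm:
  increments: [0,2,0,0,0,1.5,0,0,0,0,0,0]

```text
t: 14.3
ee_pos: [554.8, 117.7, 131.3]
tcp_rot: [-0.0, 0.722, 0.692, -0.0]
force: [-4.6, -0.5, 5.1]
opening: 9.2
grasp_force: 30.0
```

Request:
jog_arm:
  increments: [0,0,-1.5,0,0,0,-1.5,0,0,0,-1.5,0,0,0,-1.5,0,0,0,0,0,0,0,0,0]

```text
t: 14.9
ee_pos: [555.7, 117.6, 135.1]
tcp_rot: [0.0, 0.722, 0.692, 0.0]
force: [17.9, 2.4, -22.2]
opening: 9.0
grasp_force: 30.0
```

Request:
jog_arm:
  increments: [0,1.5,-1,0,0,0,0,0,0,0,0,0]

```text
t: 15.2
ee_pos: [555.8, 117.6, 135.2]
tcp_rot: [-0.001, 0.722, 0.692, -0.001]
force: [7.9, 2.8, -23.6]
opening: 9.0
grasp_force: 30.0
```

Caught: it stops after 4 mm, with over 22 N. Next: lower it, let go and move to the release knob.

Request:
jog_arm:
  increments: [0,-1,3,0,0,-0.5,3,0,0,0,1,0,0,0,0,0]

```text
t: 15.6
ee_pos: [554.9, 117.7, 131.4]
tcp_rot: [-0.0, 0.722, 0.692, -0.0]
force: [-4.3, 0.7, 2.3]
opening: 9.3
grasp_force: 30.0
```

Request:
jog_arm:
  increments: [0,0,0,0,0,0,0,0,0,0,0,0,0,0,-15,0,0,0,-25,0,0,0,-25,0,0,0,0,0]
  jaw: 160

```text
t: 16.3
ee_pos: [556.3, 117.8, 200.9]
tcp_rot: [0.002, 0.722, 0.692, 0.002]
force: [-0.4, -0.3, 0.5]
opening: 34.9
grasp_force: 0.0
```

```bash
python3 go.py 501 193 160 1.527
python3 - <<'E'
from h import *
import pickle
f=pickle.load(open('top0.pkl','rb')); C=cloud(f)
for n in('top0','side'):
    if n=='side': f=grab('side','s6.png')
    C=cloud(f); m=(abs(C[...,0]-500)<25)&(abs(C[...,1]-192)<30)&(C[...,2]>97)&(C[...,2]<121)
    P=C[m]; print(n,len(P),P.mean(0).round(1),P.min(0).round(1),P.max(0).round(1))
    m=(abs(C[...,2]-131)<9)&(abs(C[...,0]-552)<25)&(abs(C[...,1]-120)<60)
    P=C[m]; print(n,'bar',len(P),P.mean(0).round(1),P.min(0).round(1),P.max(0).round(1))
E
```

```text
t 16.3 tcp [556.3 117.8 200.9] yaw 1.528 open 34.9 F [-0.4 -0.3  0.5] zax [ 0.006  0.001 -1.   ]
tool delta [ 72.7 -58.7  40.6]
turn 0.001
top0 56 [501.6 193.5 113.8] [495.  182.  102.6] [508.8 205.8 118.6]
top0 bar 122 [554.3 119.6 134. ] [549.3  77.7 129.3] [561.  163.8 139.6]
side 72 [498.3 197.7 108.7] [491.5 184.5  97.5] [507.1 207.  117.5]
side bar 114 [552.1 126.7 131.7] [547.2  80.  122.3] [559.1 170.  137. ]
```

Request:
jog_arm:
  increments: [24,-19,0,0,25,-19,0,0,24,-19.5,0,0,0,0,20,0,0,0,30,0,0,0,25,0,0,0,13,0,0,0,0,0,0,0,0,0]

```text
t: 17.25
ee_pos: [501.1, 193.1, 108.8]
tcp_rot: [0.0, 0.722, 0.692, 0.0]
force: [0.8, -0.4, 0.2]
opening: 35.2
grasp_force: 0.0
```

Request:
jog_arm:
  increments: [0,0,0,0,0,0,0,0,0,0,0,0,0,0,0,0,0,0,0,0]
  jaw: 255

```text
t: 17.75
ee_pos: [501.8, 193.0, 108.7]
tcp_rot: [0.001, 0.722, 0.692, 0.001]
force: [7.3, -0.3, -1.1]
opening: 13.4
grasp_force: 30.0
```

Request:
jog_arm:
  increments: [0,0.7,-1.5,0,4,0,0,0,5,0,0,0,5,0,0,0,5,0,0,0,4,0,0,0,0,0,0,0,0,0,0,0]

```text
t: 18.55
ee_pos: [502.9, 215.9, 108.8]
tcp_rot: [0.0, 0.722, 0.692, 0.0]
force: [8.8, 1.9, -11.2]
opening: 13.9
grasp_force: 30.0
```

Request:
jog_arm:
  increments: [0,0,0,0,0,0,0,0,0,0,0,0,0,0,-20,0,0,0,-35,0,0,0,-35,0,0,0,0,0]
  jaw: 150

```text
t: 19.25
ee_pos: [503.8, 216.5, 204.8]
tcp_rot: [0.001, 0.722, 0.692, 0.003]
force: [-0.3, -0.8, -0.0]
opening: 38.6
grasp_force: 0.0
```

```bash
python3 go.py 555 119 200 1.527
python3 - <<'E'
from h import *
f=grab('side','s7.png'); C=cloud(f); m=(abs(C[...,0]-500)<25)&(abs(C[...,1]-210)<50)&(C[...,2]>97)&(C[...,2]<121)
P=C[m]; print(len(P),P.mean(0).round(1),P.min(0).round(1),P.max(0).round(1))
E
```

```text
t 19.25 tcp [503.8 216.5 204.8] yaw 1.528 open 38.6 F [-0.3 -0.8 -0. ] zax [ 0.006  0.002 -1.   ]
tool delta [-95.2  55.3   4.9]
turn 0.001
73 [499.  220.5 108.9] [493.2 207.8  97.7] [507.8 230.  118.5]
```

The knob moved 22.8 mm, past the 18 mm needed. Back to the handle.

Request:
jog_arm:
  increments: [-23,14,0,0,-24,14,0,0,-24,14,0,0,-24,13.5,0,0,0,0,20,0,0,0,25,0,0,0,20,0,0,0,7,0,0,0,0,0,0,0,0,0]

```text
t: 20.3
ee_pos: [554.0, 118.8, 128.2]
tcp_rot: [0.0, 0.722, 0.692, 0.0]
force: [-1.0, -0.1, 1.0]
opening: 38.1
grasp_force: 0.0
```

Request:
jog_arm:
  increments: [0,0,0,0,0,0,0,0,0,0,0,0,0,0,0,0,0,0,0,0]
  jaw: 255

```text
t: 20.8
ee_pos: [554.8, 118.7, 127.8]
tcp_rot: [0.001, 0.722, 0.692, 0.001]
force: [10.2, 0.1, -2.0]
opening: 8.7
grasp_force: 30.0
```

Run:
```python
import numpy as np
a=np.deg2rad(np.r_[0:61:4]); h=np.c_[-160*np.cos(a)+45*np.sin(a),160*np.sin(a)+45*np.cos(a)]
print(np.c_[np.diff(h,axis=0)].round(1).tolist(), (h[-1]-h[0]).round(1))
```

```text
[[3.5, 11.1], [4.3, 10.8], [5.0, 10.5], [5.7, 10.1], [6.4, 9.7], [7.1, 9.2], [7.7, 8.7], [8.3, 8.1], [8.8, 7.5], [9.4, 6.9], [9.8, 6.2], [10.2, 5.5], [10.6, 4.8], [10.9, 4.0], [11.1, 3.3]] [119.  116.1]
```

Request:
jog_arm:
  increments: [0,1,0,0,0,1.7,-5.6,0,0,1.8,-5.5,0,0,2.1,-5.4,0,0,2.2,-5.4,0,0,0,0,0]

```text
t: 21.4
ee_pos: [562.8, 118.3, 150.3]
tcp_rot: [-0.0, 0.722, 0.692, 0.0]
force: [-5.6, -0.3, -0.7]
opening: 9.0
grasp_force: 30.0
```

Free: it rises with hardly any force. Continue along the arc from 8° to 56°.

Request:
jog_arm:
  increments: [0,2.5,-5.3,0,0,2.5,-5.2,0,0,2.8,-5.1,0,0,2.9,-5,0,0,3.2,-4.9,0,0,3.2,-4.8,0,0,3.5,-4.6,0,0,3.6,-4.6,0,0,3.8,-4.4,0,0,3.9,-4.3,0,0,4.1,-4.1,0,0,4.2,-4,0]

```text
t: 22.6
ee_pos: [602.2, 116.6, 207.2]
tcp_rot: [-0.0, 0.722, 0.692, -0.0]
force: [-14.8, -0.2, 10.9]
opening: 9.1
grasp_force: 30.0
```

Request:
jog_arm:
  increments: [0,-1.2,-1,0,0,4.4,-3.8,0,0,4.4,-3.7,0,0,4.7,-3.5,0,0,4.7,-3.4,0,0,4.9,-3.2,0,0,4.9,-3,0,0,0,0,0]

```text
t: 23.4
ee_pos: [630.0, 115.4, 228.8]
tcp_rot: [0.0, 0.722, 0.692, 0.0]
force: [-7.7, -0.5, 9.0]
opening: 8.9
grasp_force: 30.0
```

Request:
jog_arm:
  increments: [0,-0.6,-0.8,0,0,5.1,-2.8,0,0,5.1,-2.7,0,0,5.3,-2.5,0,0,5.3,-2.3,0,0,5.4,-2.2,0,0,5.5,-2,0,0,0,0,0,0,0,0,0]

```text
t: 24.3
ee_pos: [661.0, 114.0, 243.2]
tcp_rot: [0.0, 0.722, 0.692, 0.0]
force: [-4.0, -1.5, 5.4]
opening: 9.1
grasp_force: 30.0
```

```bash
python3 go.py
python3 - <<'E'
from h import *
grab('side','s8.png')
E
```

```text
t 24.3 tcp [661.  114.  243.2] yaw 1.528 open 9.1 F [-4.  -1.5  5.4] zax [ 0.001 -0.    -1.   ]
```

View pics/s8.png

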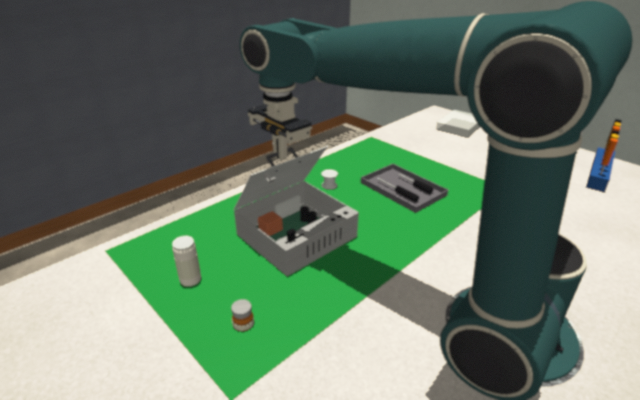

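The cover stands open near (280,180), held by its handle at about 56°. Both drivers are in the tray at (405,190) and the bystanders haven't moved.

```bash
python3 -c "
from bench import ticket
print(ticket.hand_in())"
```

```text
the job is handed in; nothing more can be done
None
```

The job is handed in: the screwdriver lies in the tray parallel to the small one and pointing the same way, the tug showed the catch had caught, I slid the release 23 mm to free it, and the cover is held open by its handle at about 56°.

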